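Release the camera slide's lock and run the carriage to its end stop

TASK

The camera carriage on the slide rail is locked part-way along. With a fingertip, without gripping anything, press down the red release paddle on the carriage and keep it held down all the way while you push the carriage along the rail, until it stands hard against the orange end stop; then let the paddle spring up so that the carriage is locked there, and move clear. Do not touch the camera that rides on the carriage, and do not pick up or push about the things lying around.

Things in the scene. Friction and masses are not known exactly. Their poses are not given: they have to be found in the camera images.
- rail: The camera slide, fixed to the table: black steel base plate 110 x 440 x 10 mm carrying a 40 mm aluminium profile 400 mm long with a steel guide and an end block near each end. Origin: centre of the base plate's underside, on the table. Its own y axis runs along the rail towards the ORANGE end block (the other end block is black), its z axis is up. The end blocks' tops are 99 mm above the table.
- stop_face (a point): Centre of the face of the orange rubber bumper on the orange end block, 84 mm above the table, on the rail's centre line. The leading edge of the carriage plate meets it at the end of the travel.
- carriage_plate (a point): Centre of the top of the carriage's aluminium plate (100 mm along the rail, 76 mm across, 8 mm thick), 88 mm above the table. It moves along the rail with the carriage; it stands 50 mm short of stop_face when the carriage is against the orange stop.
- carriage (a joint): Position of the carriage along the rail in m: 0 at the black end block, 0.240 against the orange bumper, growing towards the orange end. While the red paddle is up the carriage is locked: a sprung pawl under the paddle sits in a rack with notches every 6 mm; one notch lies exactly at 0.240. With the paddle down it slides freely with about 1.5 N of drag.
- paddle_top (a point): Centre of the upper face of the red release paddle on top of the carriage, where the fingertip presses: face 44 mm across the rail and 46 mm along it between two raised ridges 5 mm thick and 4 mm high at its ends. 118 mm above the table when up. It is straight above carriage_plate and moves with the carriage. Nothing stands above it.
- paddle (a joint): How far the paddle is pressed, in m: 0 up (carriage locked), 0.009 fully down on its stop. The pawl is out of the rack for certain from 0.006; pressed less it may still drag over the teeth or hold. The spring pushes back with about 4.5 N at the top and 8.5 N fully down, and lifts the paddle again when it is let go. A steel latch strap runs from the paddle down the rail's -x side, up to 47 mm from the centre line.
- camera: Depth camera, a silver bar 25 x 90 x 25 mm with its long side along the rail, bolted to a bracket on the carriage and moving with it. Origin: centre of its underside, 100 mm to the side of the paddle's centre (rail's +x side), 88 mm above the table; its top is 113 mm above the table. Must not be touched.
- mug: Loose blue mug, 76 mm wide and 88 mm high, handle at its +y side. Origin: centre of its underside. Leave alone.
- tape: Loose yellow roll of tape lying flat, 84 mm across, 24 mm high. Origin: centre of its underside. Leave alone.
- servo: Loose black servo motor, 36 x 50 x 26 mm with a metal horn on top (30 mm in all). Origin: centre of its underside. Leave alone.
- screwdriver: Loose screwdriver with an orange handle, about 160 mm long, lying on the table along its x axis, handle to -x. Leave alone.
- target: Loose black and white chequered calibration target standing upright on a foot, 50 x 100 x 88 mm. Origin: centre of its underside. Leave alone.
- powerbank: Loose white power bank, 125 x 66 x 20 mm, lying flat. Origin: centre of its underside. Leave alone.
- mouse: Loose black computer mouse, 105 x 58 x 34 mm. Origin: centre of its underside. Leave alone.

How it is judged:
On the way, in this order (a step that is already met when the one before it is completed fails the run):
1. the release paddle is pressed down with the carriage still where it stood (value of joint paddle above 0.0035 m and distance of carriage_plate from where it was at the start of the episode below 0.015 m and contact force between the fingers and anything else above 1 N), for 0.02 s.
2. the carriage has reached the orange end stop with the paddle still held down (value of joint carriage above 0.236 m and value of joint paddle above 0.003 m), for 0.05 s.
At the end, for the whole second after the job is handed in: The carriage is at rest against the orange end stop (within 2.5 mm of the end of its travel) and locked there: the red paddle has sprung back up (pressed less than 2 mm) (value of joint carriage between 0.2375 and 0.2425 m and value of joint paddle below 0.002 m and velocity of joint carriage between -0.005 and 0.005 m/s); the robot touches nothing.
It fails at once if the paddle was let up while the carriage was on its way (more than 15 mm from its start and more than 12 mm short of the stop) (distance of carriage_plate from where it was at the start of the episode above 0.015 m and value of joint carriage below 0.228 m and value of joint paddle below 0.002 m).
It fails at once if the camera was touched (contact force between any of the fingers, the arm and camera above 1 N).
It fails at once if the release paddle was taken between the fingers instead of being pressed from above (z of the grasp point in the frame of paddle_top below 0.003 m and horizontal distance between the grasp point and paddle_top below 0.025 m).
It fails at once if one of the things lying around was pushed, lifted or carried more than 15 mm (distance of any of mug, tape, servo, screwdriver, target, powerbank, mouse from where it was at the start of the episode above 0.015 m).
It also fails if it takes over 38 s, if anything falls off the work surface, if the arm or the gripper's body presses on something with over 40 N, if the wrist force passes 120 N, or if a joint passes its speed limit or range.

ROBOT

A 6-joint arm with a two-finger parallel gripper is mounted at the origin on the work surface. World frame = base frame: x ahead of the robot, y to its left, z up, the work surface at z = 0. Lengths are in m, angles in rad, forces in N, time in s.
With the tool pointing down it reaches from about 0.25 to 0.725 m from the base axis. Payload 9.7 kg.
Tool frame: the origin (TCP) lies midway between the tips of the shut fingers; the grasp point (between the pads) lies 19 mm behind it (ctrl.tcp_to_grasp is the z of the grasp point in the tool frame, in m); z points along the fingers, y is the line along which they close (so a half turn about z gives the same grasp; the last joint's range is limited). The gripper opens to 85 mm and grips with 20 to 120 N. Pads are 22 mm wide; open, the fingers measure 114 mm over their backs; the gripper's body (76 mm by 85 mm) begins 54 mm behind the grasp point. The pads swing forward as they close: fully open they stand 13 mm farther back than shut.
Start: joints at [-1.109, 0.087, 0.176, 1.66, 0, 1.571], TCP at [0.245, -0.492, 0.231] pointing down, gripper open.
Joint ranges: [-3.13, 3.13], [-0.85, 1.81], [-1.15, 1.24], [-2.2, 2.28], [-1.44, 1.52], [-3.14, 3.14]. Speed limits (rad/s): [2.22, 2.22, 2.57, 3.14, 3.14, 3.14].

INTERFACE

Orientations are given as a rotation vector (axis times angle).
In Python, from station import readout, optics, ctrl, look_for, mark_of gives the robot as it stands. The module is installed in compiled form; this text tells all that it offers.
- The arm moves only by the shell command python3 -m pendant 'ROWS' [FORCE]. ROWS is text: rows parted by semicolons, each of 5 numbers parted by spaces: the finger opening in cm, from 0 to 8.54, then the shift along the tool's x, y, z in cm, then the turn about the tool's z in rad. A call has 1 to 20 rows; each row shifts and turns the commanded pose from where the row before left it, along the tool's axes as they then stand; what a row does not reach is not made up. A row lasts 1/10 s, in which the tool goes at most 50 mm and 8.59 degrees, less where a joint would pass 70% of its speed; a pose out of reach is approached as far as the arm can. A call with a gripper value outside its range is refused whole. The fingers move at their own pace and stop on an object; FORCE is the grip in N (left out, the last holds). Time passes only in rows, so rows that do not move let the fingers close. It gives the time, the measured TCP pose, the force, the opening and the grip force at its end, in the units of the state.
- readout.get_state(): the state, without advancing time (a new reading comes with each control period).
- optics.snapshot(name): name is "scene" or "top" or "wrist"; returns a dict with "pixels" (420x560x3 uint8, red, green, blue), "intrinsics" (3x3 intrinsics, pixels), "camera_from_world" (4x4, takes a point from world to camera coordinates). Camera axes: x right, y down, z forward; pixel columns grow to the right and rows downward; lengths in m; the calibration is good to about 2 mm. A picture is of the moment at which its call begins. There is no depth.
- ctrl.finish_job(): hands the job in; it is judged then, once.
Trained networks look in a picture, given as the dict that the camera call returned (one of the last four; its "shot" number tells which), for a name from the list of things; names that differ only in an ending like _2 or _b are one class to them, and where a whole thing is asked for, a point or a joint stands for the part that bears it (a point fixed in the world has none). Each returns a list of dicts, best first, with "confidence" (0 to 1); they miss things now and then, are a little off and sometimes report something else, mostly with a low value. They report only what shows in the picture. A call takes as long as a camera call.
- look_for(label, picture): "xy" ([column, row] in pixels, amid what is visible of it).
- mark_of(label, picture): "xy" ([column, row] in pixels: a listed point, or the origin of a listed thing).
The state is a dict: "time_s": time; "joint_pos": joint angles; "joint_velocities": joint speeds; "tau": joint torques, N m; "ee_pos": TCP position; "tool_rot": TCP orientation; "wrist_force": force on the tool from outside, world axes, zero at the start; "moment": the same for the moment, N m; "gripper_width": finger opening in m; "gripper_force": force on a finger pad.
Only numpy, scipy, OpenCV 4.12 (cv2) and the standard library are available. Lean on these libraries where they do the work, as an engineer would, in place of code of your own. Each camera call takes 0.05 s, during which the arm holds its last target. There are 200 camera calls.

## Working session

There is one attempt and no reset: what is moved stays moved. The work goes in short steps, Python scripts to look and compute and a shell command to move; the robot and the scene stay as the last step left them, time stands still between calls to the robot, and variables do not carry over. Pictures are saved under pics/ and viewed, at most 10 in all, crops included, and the job is handed in when it is done.

```bash
mkdir -p pics
cat > h.py <<'E'
import numpy as np, cv2
from station import readout, optics, ctrl, look_for, mark_of
from scipy.spatial.transform import Rotation as R
def ray(p,xy):
    K=np.array(p["intrinsics"]);T=np.array(p["camera_from_world"])
    d=T[:3,:3].T@np.linalg.solve(K,[xy[0],xy[1],1]);o=-T[:3,:3].T@T[:3,3];return o,d
def at_z(p,xy,z):
    o,d=ray(p,xy);return o+d*(z-o[2])/d[2]
E
python3 - <<'E'
from h import *
for n in("scene","top"):
    p=optics.snapshot(n);cv2.imwrite(f"pics/{n}0.png",p["pixels"][:,:,::-1])
    for l,z in(("rail",0),("stop_face",.084),("carriage_plate",.088),("paddle_top",.118),("camera",.088),("mug",0),("target",0)):
        for m in mark_of(l,p)[:2]: print(n,l,np.round(m["xy"]),round(m["confidence"],2),at_z(p,m["xy"],z).round(3))
s=readout.get_state();print(s["time_s"],s["ee_pos"],R.from_rotvec(s["tool_rot"]).as_matrix().round(3),s["gripper_width"],ctrl.tcp_to_grasp)
E
```

```text
scene rail [294. 198.] 0.77 [0.484 0.02  0.   ]
scene rail [396. 235.] 0.59 [0.528 0.3   0.   ]
scene stop_face [354. 198.] 0.57 [0.511 0.178 0.084]
scene carriage_plate [263. 168.] 0.87 [ 0.48  -0.069  0.088]
scene carriage_plate [397. 238.] 0.47 [0.609 0.292 0.088]
scene paddle_top [266. 158.] 0.84 [ 0.473 -0.064  0.118]
scene camera [242. 192.] 0.63 [ 0.576 -0.094  0.088]
scene camera [263. 170.] 0.56 [ 0.487 -0.067  0.088]
scene mug [194. 221.] 0.6 [ 0.636 -0.21   0.   ]
scene target [350. 275.] 0.65 [0.68  0.208 0.   ]
top rail [272. 247.] 0.56 [0.493 0.014 0.   ]
top stop_face [203. 241.] 0.7 [0.503 0.179 0.084]
top carriage_plate [309. 255.] 0.58 [ 0.469 -0.074  0.088]
top paddle_top [310. 255.] 0.84 [ 0.468 -0.076  0.118]
top camera [321. 216.] 0.58 [ 0.562 -0.105  0.088]
top camera [259. 302.] 0.42 [0.36  0.045 0.088]
top mug [356. 191.] 0.71 [ 0.637 -0.206  0.   ]
top target [200. 177.] 0.83 [0.677 0.203 0.   ]
0.8 [ 0.24506674 -0.49237923  0.23129532] [[ 0.895  0.446  0.   ]
 [ 0.446 -0.895 -0.   ]
 [ 0.     0.    -1.   ]] 0.08514924403611673 -0.0187
```

View pictures.

View pics/scene0.png

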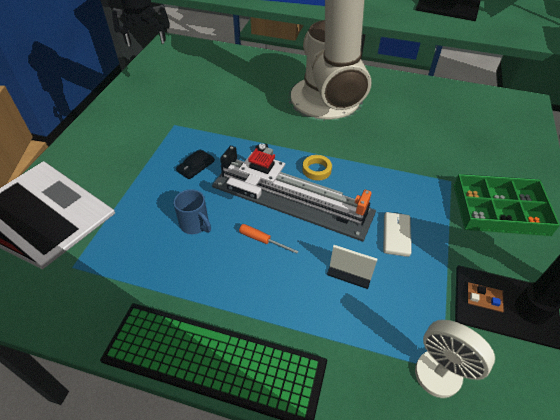

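View pics/top0.png

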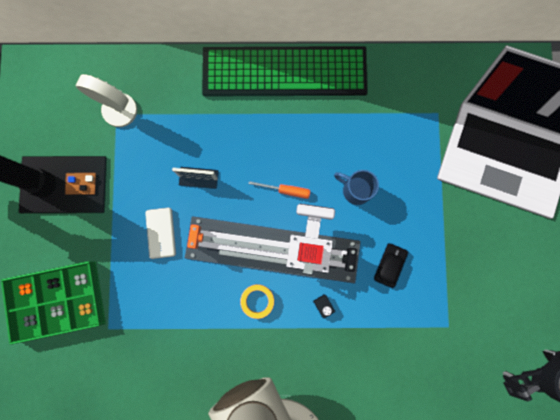

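```bash
python3 -m pendant '0 0 0 0 -0.14;0 0 0 0 -0.14;0 0 0 0 -0.14;0 0 0 0 -0.14;0 0 0 0 -0.14;0 0 0 0 -0.14;0 0 0 0 -0.13' 30; python3 -m pendant '0 3.4 1.2 0 0;0 3.4 1.2 0 0;0 3.4 1.2 0 0;0 3.4 1.2 0 0;0 3.4 1.2 0 0;0 3.4 1.2 0 0;0 3.4 1.2 0 0;0 3.4 1.2 0 0;0 3.4 1.2 0 0;0 3.4 1.2 0 0;0 3.4 1.2 0 0;0 3.4 1.2 0 0;0 3.4 1.6 0 0;0 0 0 0 0;0 0 0 0 0'
cat > look.py <<'E'
import sys
from h import *
s=readout.get_state();M=R.from_rotvec(s["tool_rot"]).as_matrix();e=np.array(s["ee_pos"])
print(s["time_s"],e.round(4),M.round(3).tolist(),s["joint_pos"],s["wrist_force"])
for n in("scene","top","wrist"):
    p=optics.snapshot(n);cv2.imwrite(f"pics/{n}{sys.argv[1]}.png",p["pixels"][:,:,::-1])
    for l,z in(("stop_face",.084),("carriage_plate",.088),("paddle_top",.118)):
        for m in mark_of(l,p)[:1]:
            w=at_z(p,m["xy"],z);print(n,l,np.round(m["xy"]),round(m["confidence"],2),w.round(4),"tool",(M.T@(w-e)).round(4))
E
python3 look.py 1
```

```text
time_s: 1.5
ee_pos: [0.245, -0.4924, 0.2313]
tool_rot: [-2.364, -2.069, 0.0]
wrist_force: [0.2, -0.8, 0.6]
gripper_width: -0.0001
gripper_force: 0.0
time_s: 3.0
ee_pos: [0.4648, -0.0763, 0.2311]
tool_rot: [-2.368, -2.064, 0.001]
wrist_force: [0.0, -0.5, 0.5]
gripper_width: -0.0002
gripper_force: 0.0
3.0 [ 0.4648 -0.0763  0.2311] [[0.137, 0.991, -0.001], [0.991, -0.137, -0.0], [-0.0, -0.0, -1.0]] [-1.62492399e-01 -1.00667548e-01 -1.08896298e-02  1.66106161e+00
 -2.00331474e-04  1.54530994e+00] [ 0.04536199 -0.47465384  0.50623055]
scene stop_face [353. 199.] 0.67 [0.5173 0.1758 0.084 ] tool [0.2569 0.0176 0.1471]
scene paddle_top [264. 158.] 0.75 [ 0.4746 -0.0684  0.118 ] tool [0.0091 0.0087 0.1131]
top stop_face [201. 241.] 0.98 [0.5037 0.1849 0.084 ] tool [0.2641 0.0029 0.1471]
top paddle_top [316. 215.] 0.17 [ 0.5617 -0.0893  0.118 ] tool [0.0004 0.0978 0.1131]
wrist stop_face [442.  77.] 0.5 [ 0.6073 -0.0021  0.084 ] tool [0.093  0.1311 0.1471]
wrist carriage_plate [285. 191.] 0.91 [ 0.4737 -0.0751  0.088 ] tool [0.0024 0.0087 0.1431]
wrist paddle_top [284. 199.] 0.81 [ 0.4725 -0.073   0.118 ] tool [0.0043 0.0072 0.1131]
```

View pics/wrist1.png

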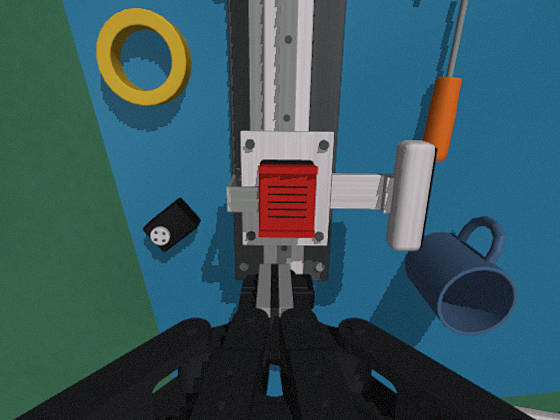

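```bash
python3 -m pendant '0 1.1 0.8 0 0;0 0 0 2.5 0;0 0 0 2.5 0;0 0 0 2.5 0;0 0 0 1.5 0;0 0 0 0.7 0;0 0 0 0 0;0 0 0 0 0' && python3 look.py 2
```

```text
time_s: 4.4
ee_pos: [0.4747, -0.067, 0.1353]
tool_rot: [2.37, 2.061, 0.001]
wrist_force: [-0.5, 0.3, 0.0]
gripper_width: -0.0004
gripper_force: 0.0
4.4 [ 0.4747 -0.067   0.1353] [[0.139, 0.99, 0.001], [0.99, -0.139, -0.0], [0.0, 0.001, -1.0]] [-1.40223316e-01 -9.77189176e-02 -1.93145377e-01  1.47417229e+00
  6.78575681e-05  1.56956734e+00] [-0.5025905   0.25001616  0.04334673]
scene stop_face [354. 196.] 0.92 [0.5041 0.1767 0.084 ] tool [ 0.2455 -0.0047  0.0513]
scene carriage_plate [261. 167.] 0.65 [ 0.4777 -0.0762  0.088 ] tool [-0.0087  0.0042  0.0473]
scene paddle_top [263. 156.] 0.66 [ 0.4682 -0.0721  0.118 ] tool [-0.0059 -0.0057  0.0173]
top stop_face [200. 240.] 0.69 [0.5056 0.1864 0.084 ] tool [ 0.2552 -0.0046  0.0513]
top carriage_plate [273. 247.] 0.37 [0.4878 0.0113 0.088 ] tool [0.0793 0.002  0.0473]
wrist carriage_plate [276. 275.] 0.6 [ 0.4718 -0.0909  0.088 ] tool [-0.0241  0.0004  0.0473]
wrist paddle_top [278. 273.] 0.73 [ 0.4751 -0.0731  0.118 ] tool [-0.006   0.0013  0.0173]
```

View pics/wrist2.png

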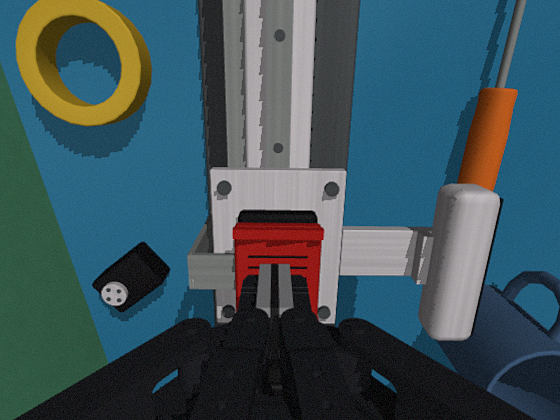

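```bash
python3 -m pendant '0 0 0.1 1 0;0 0 0 0.5 0;0 0 0 0.4 0;0 0 0 0.3 0;0 0 0 0.2 0;0 0 0 0 0;0 0 0 0 0'
```

```text
time_s: 5.7
ee_pos: [0.4751, -0.0672, 0.1107]
tool_rot: [2.37, 2.062, 0.0]
wrist_force: [-2.9, 0.1, 7.1]
gripper_width: 0.0001
gripper_force: 3.7
```

```bash
python3 -m pendant '0 0 0 0.15 0;0 0 0 0 0;0 0 0 0 0'; python3 -m pendant '0 0 0 0.1 0;0 0 0 0 0;0 0 0 0 0'
```

```text
time_s: 6.0
ee_pos: [0.4751, -0.0671, 0.1093]
tool_rot: [2.37, 2.062, 0.0]
wrist_force: [-3.0, 0.0, 8.2]
gripper_width: -0.0001
gripper_force: 4.0
time_s: 6.3
ee_pos: [0.4752, -0.0672, 0.109]
tool_rot: [2.37, 2.061, 0.001]
wrist_force: [-4.7, -0.2, 13.0]
gripper_width: -0.0004
gripper_force: 6.4
```

```bash
python3 -m pendant '0 0.4 0 0 0;0 0.8 0 0 0;0 0.8 -0.05 0 0;0 1 0 0 0;0 1 -0.05 0 0;0 1 0 0 0;0 0.5 0 0 0;0 0 0 0 0' && python3 look.py 3
```

```text
time_s: 7.1
ee_pos: [0.4832, -0.012, 0.109]
tool_rot: [2.368, 2.061, 0.005]
wrist_force: [1.8, 1.1, 8.5]
gripper_width: -0.0001
gripper_force: 4.2
7.1 [ 0.4832 -0.012   0.109 ] [[0.138, 0.99, 0.004], [0.99, -0.138, 0.0], [0.001, 0.004, -1.0]] [-2.49089226e-02 -8.75640721e-02 -2.34362810e-01  1.42025264e+00
  2.91997293e-04  1.68410511e+00] [1.8086509  1.06497361 8.45196382]
scene stop_face [355. 198.] 0.71 [0.5114 0.1803 0.084 ] tool [0.1943 0.0014 0.0252]
scene carriage_plate [282. 174.] 0.92 [ 0.4874 -0.0152  0.088 ] tool [-0.0026  0.0045  0.021 ]
scene paddle_top [286. 167.] 0.68 [ 0.4886 -0.004   0.118 ] tool [ 0.0086  0.0042 -0.009 ]
top stop_face [198. 240.] 0.8 [0.5075 0.1903 0.084 ] tool [ 0.2036 -0.0039  0.0252]
top carriage_plate [357. 188.] 0.7 [ 0.6316 -0.1929  0.088 ] tool [-0.1588  0.1718  0.0215]
wrist stop_face [467. 273.] 0.46 [ 0.5855 -0.0373  0.084 ] tool [-0.011   0.1047  0.0254]
wrist carriage_plate [276. 274.] 0.86 [ 0.4828 -0.0214  0.088 ] tool [-0.0094  0.0008  0.021 ]
```

View pics/wrist3.png

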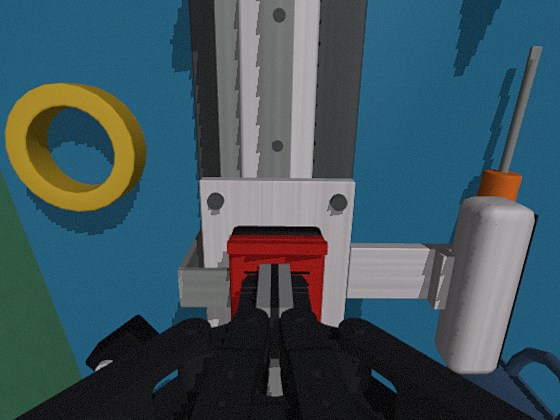

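```bash
python3 -m pendant '0 0.5 0 0.03 0;0 1 0 0 0;0 1 0 0 0;0 1 0 0 0;0 1 0 0 0;0 1 -0.05 0 0;0 1 0 0 0;0 1 0 0 0;0 1 0 0 0;0 1 0 0 0;0 1 -0.05 0 0;0 1 0 0 0;0 0.5 0 0 0;0 0 0 0 0;0 0 0 0 0' && python3 look.py 4
```

```text
time_s: 9.2
ee_pos: [0.4996, 0.1069, 0.109]
tool_rot: [2.368, 2.06, 0.007]
wrist_force: [6.3, 0.3, 8.3]
gripper_width: 0.0001
gripper_force: 4.1
9.2 [0.4996 0.1069 0.109 ] [[0.138, 0.99, 0.006], [0.99, -0.138, 0.001], [0.002, 0.005, -1.0]] [ 2.10925667e-01 -2.34259718e-02 -1.73080622e-01  1.41559733e+00
 -4.20855712e-04  1.92059988e+00] [6.26037693 0.30640731 8.26786133]
scene stop_face [352. 197.] 0.64 [0.5102 0.173  0.084 ] tool [0.0669 0.0011 0.0251]
scene carriage_plate [326. 189.] 0.63 [0.505  0.1058 0.088 ] tool [-0.0004  0.0054  0.0211]
scene paddle_top [329. 178.] 0.54 [0.4976 0.1068 0.118 ] tool [-0.0003 -0.0019 -0.009 ]
top carriage_plate [236. 242.] 0.63 [0.5001 0.0992 0.088 ] tool [-0.0075  0.0015  0.021 ]
wrist stop_face [286. 107.] 0.86 [0.5155 0.1812 0.084 ] tool [0.0758 0.0053 0.0252]
wrist carriage_plate [278. 272.] 0.92 [0.5007 0.0987 0.088 ] tool [-0.0079  0.0021  0.021 ]
```

View pics/wrist4.png

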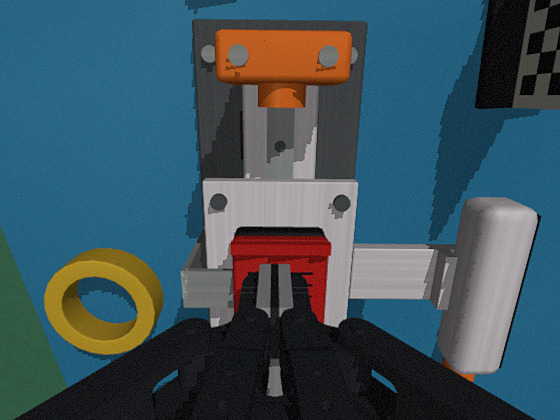

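```bash
python3 -m pendant '0 0.5 0.1 0 0;0 0.8 0.1 0 0;0 0.8 0 0 0;0 0.5 0 0 0;0 0.3 0 0 0;0 0 0 0 0'; python3 -m pendant '0 0.2 0 0 0;0 0.2 0 0 0;0 0 0 0 0'
```

```text
time_s: 10.4
ee_pos: [0.5043, 0.1355, 0.109]
tool_rot: [2.369, 2.062, 0.005]
wrist_force: [-2.2, 1.8, 11.5]
gripper_width: 0.0003
gripper_force: 5.8
time_s: 10.7
ee_pos: [0.5048, 0.1392, 0.109]
tool_rot: [2.369, 2.061, 0.004]
wrist_force: [-0.5, 0.3, 11.2]
gripper_width: 0.0002
gripper_force: 5.8
```

```bash
for i in 1; do python3 -m pendant '0 0.2 0 0 0;0 0.2 0 0 0;0 0 0 0 0'; done; python3 -m pendant '0 0.2 0 0 0;0 0.2 0 0 0;0 0 0 0 0'; python3 look.py 5
```

```text
time_s: 11.0
ee_pos: [0.5052, 0.1417, 0.109]
tool_rot: [2.369, 2.059, 0.0]
wrist_force: [-1.2, -7.3, 13.2]
gripper_width: 0.0
gripper_force: 6.7
time_s: 11.3
ee_pos: [0.5058, 0.1454, 0.109]
tool_rot: [2.369, 2.058, 0.0]
wrist_force: [-1.7, -9.5, 13.4]
gripper_width: -0.0002
gripper_force: 7.4
11.3 [0.5058 0.1454 0.109 ] [[0.14, 0.99, 0.003], [0.99, -0.14, -0.003], [-0.002, 0.003, -1.0]] [ 0.28171203  0.01705338 -0.13284794  1.41926462 -0.00343237  1.99261516] [-1.65433379 -9.53794066 13.38883928]
scene stop_face [356. 196.] 0.73 [0.5061 0.1819 0.084 ] tool [ 0.0362 -0.0049  0.0249]
scene carriage_plate [339. 192.] 0.87 [0.5069 0.137  0.088 ] tool [-0.008   0.0023  0.021 ]
scene paddle_top [340. 184.] 0.73 [0.5089 0.1366 0.118 ] tool [-0.0082  0.0044 -0.009 ]
top carriage_plate [224. 242.] 0.8 [0.501  0.1274 0.088 ] tool [-0.0184 -0.0023  0.021 ]
top paddle_top [222. 242.] 0.6 [0.5003 0.1304 0.118 ] tool [-0.0156 -0.0033 -0.009 ]
wrist stop_face [282. 187.] 0.84 [0.5146 0.1821 0.084 ] tool [0.0377 0.0035 0.0249]
```

View pics/wrist5.png

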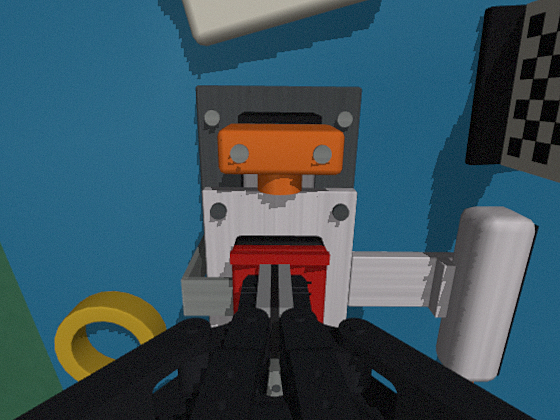

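```bash
python3 -m pendant '0 0 0 -0.2 0;0 0 0 -0.2 0;0 0 0 -0.2 0;0 0 0 -0.2 0;0 0 0 -0.2 0;0 0 0 -0.3 0;0 0 0 -0.5 0;0 0 0 -1 0;0 0 0 -2 0;0 0 0 -3 0;0 0 0 -3 0;0 0 0 -1 0;0 0 0 0 0;0 0 0 0 0'; python3 look.py 6
```

```text
time_s: 13.3
ee_pos: [0.505, 0.1468, 0.2246]
tool_rot: [-2.37, -2.062, 0.001]
wrist_force: [-1.1, -1.1, -1.0]
gripper_width: 0.0
gripper_force: 0.0
13.3 [0.505  0.1468 0.2246] [[0.138, 0.99, -0.001], [0.99, -0.138, -0.0], [-0.0, -0.001, -1.0]] [2.82908543e-01 2.73684911e-02 1.00672766e-01 1.64494760e+00
 8.16997904e-05 1.99251378e+00] [-1.05634998 -1.05241148 -0.99244129]
scene stop_face [356. 197.] 0.66 [0.5076 0.1826 0.084 ] tool [ 0.0358 -0.0023  0.1406]
scene carriage_plate [338. 193.] 0.92 [0.5127 0.1367 0.088 ] tool [-0.009   0.0092  0.1366]
scene paddle_top [341. 183.] 0.92 [0.5052 0.1384 0.118 ] tool [-0.0083  0.0015  0.1066]
top carriage_plate [224. 241.] 0.71 [0.5039 0.1293 0.088 ] tool [-0.0174  0.0014  0.1366]
top paddle_top [221. 242.] 0.85 [0.5005 0.1311 0.118 ] tool [-0.0162 -0.0022  0.1066]
wrist stop_face [281. 155.] 0.95 [0.5148 0.1807 0.084 ] tool [0.0349 0.0052 0.1406]
wrist carriage_plate [280. 216.] 0.68 [0.5067 0.1292 0.088 ] tool [-0.0172  0.0043  0.1366]
wrist paddle_top [282. 156.] 0.72 [0.5157 0.185  0.118 ] tool [0.0393 0.0054 0.1066]
```

View pics/wrist6.png

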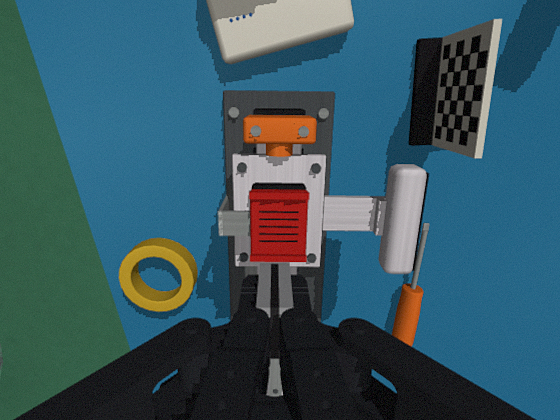

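The plate's leading edge meets the bumper at about (280,155). The paddle, centred at (279,226), looks as wide as it did when it was up at the start, and the gripper is clear.

```bash
python3 -c "
from station import ctrl;print(ctrl.finish_job())"
```

```text
the job is handed in; nothing more can be done
None
```

I held the paddle down with the shut fingertips and pushed the carriage to the orange stop. I then let the paddle up, moved clear and handed the job in. The last picture shows the plate against the bumper and the paddle up; no verdict came back.

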